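# Find the balance point of a utensil rail and set its hanger there

## Task

This utensil rail is to hang level from one hook, so find where it balances: slide it lengthwise over the edge of the ladle rest, never lifting it off or bearing down hard on it, until the heavy block end tips up and the rail stays level on the rest by itself. Then mark that point by lowering the hanger saddle gently onto the rail, fully down and straight above the rest's bar, leave everything level and let go. Leave the other kitchen things where they are.

Things in the scene. Friction and masses are not known exactly. Their poses are not given: they have to be found in the camera images.
- rest: Ladle rest screwed to the table: a level steel bar, flat on top, 12 mm wide (its x), 240 mm long (its y), top 60 mm up, in rubber bushes (sinks 1 mm per 5 N, rocks at most 0.03 rad). Origin on the table under the bar's middle; x across the bar, as the rail's x within 0.1 rad; z up. The rail stays level only while its centre of mass is over the 12 mm; rocking dies out in 2 to 3 s.
- rest_top (a point): Middle of the top face of the rest's bar, 60 mm above the table.
- rail: Utensil rail, 500 mm long: a steel bar 24 mm wide (y) and 12 mm thick (z = 0 to 12 mm) from x = -250 to +135 mm, then a wooden knife block to x = +250 mm. Origin on the underside, halfway along; x to the block, z up out of the top. It starts across the rest, sloping about 0.18 rad, the rest's edge under x = -30 to -65 mm, block end down on the table. It slides freely; total 0.35 to 0.51 kg.
- rail_block_mid (a point): Middle of the rail's knife block (rail x = +192 mm, z = 6 mm). The block is 115 mm long, 44 mm wide, 26 mm thick (rail z = -7 to +19 mm) and holds magnets of unknown weight, so the balance point differs each time: somewhere between rail x = +5 and +70 mm.
- rail_light_end (a point): Other end of the rail's bar (rail x = -250 mm, z = 6 mm), free and raised at first. Four 5 mm thick hooks hang 36 mm below the bar in its middle plane at rail x = -100, -140, -180 and -220 mm, each curling 18 mm towards -x.
- hanger: Steel hanger saddle, 50 g, standing on the table: an inverted U 30 mm long (x), 35 mm wide (y), 28 mm inside, walls 10 mm deep under a 4 mm roof; on the roof an upright eye plate 26 mm long (x), 8 mm thick (y), from z = 14 to 49 mm. Origin at the bottom middle, z up. Seated, its x lies along the rail, either way, its roof on the bar's top: origin 2 mm above the rail's underside.
- peeler: Bystander: potato peeler with a green handle, 175 mm long, 14 mm high, lying near the hanger.
- dish: Bystander: small white bowl, 76 mm across, 38 mm high, near the hanger.
- bowl: Bystander: steel bowl full of potatoes, 250 mm across, 120 mm high, on the right of the table.
- tub: Bystander: white tub with a pale yellow lid, 212 mm across, 118 mm high, on the left of the table.
- shaker: Bystander: glass jar with a steel cap, 56 mm across, 100 mm high.
- sponge: Bystander: sponge, 85 x 60 x 28 mm, on the near left.

How it is judged:
By the outcome, as a careful person would: the job done as asked, in the order asked, and still so for the second after the job is handed in, with the robot touching nothing.
It also fails if it takes over 72 s, if anything falls off the work surface, if the arm or the gripper's body presses on something with over 40 N, if the wrist force passes 120 N, or if a joint passes its speed limit or range.

## Robot

A 6-joint arm with a two-finger parallel gripper is mounted at the origin on the work surface. World frame = base frame: x ahead of the robot, y to its left, z up, the work surface at z = 0. Lengths are in m, angles in degrees, forces in N, time in s.
With the tool pointing down it reaches from about 0.325 to 1 m from the base axis. Payload 5.1 kg.
Tool frame: the origin (TCP) lies at the centre of the arm's flange, where the gripper is bolted on; the fingertips stand 173 mm ahead of it and the grasp point (between the pads) lies 155 mm ahead of it; z points along the fingers, y is the line along which they close (so a half turn about z gives the same grasp; the last joint's range is limited). The gripper opens to 85 mm and grips with 20 to 120 N. Pads are 22 mm wide; open, the fingers measure 114 mm over their backs; the gripper's body (76 mm by 85 mm) begins 54 mm behind the grasp point. The pads swing forward as they close: fully open they stand 13 mm farther back than shut.
Start: joints at [-79.733, 7.093, 94.555, -0, 78.352, -4.733], TCP at [0.168, -0.628, 0.405] pointing down, gripper open.
Joint ranges: [-149.61, 149.61], [-58.7, 133.49], [1.44, 155.28], [-77.14, 257.14], [18.33, 153.61], [-166.67, 166.67]. Speed limits (degrees/s): [147.25, 147.25, 180, 180, 180, 180].

## Interface

Orientations are given as [roll, pitch, yaw] about the fixed x, y, z axes, in that order (R = Rz(yaw) Ry(pitch) Rx(roll)).
In Python, from bench import monitor, imaging, env gives the robot as it stands. The module is installed in compiled form; this text tells all that it offers.
- The arm moves only by the tool drive_tool, never from a script. Its argument "steps" is one flat list of numbers, 6 for each row, row after row: the shift along the tool's x, y, z in units of 800 mm (1.0 is 800 mm), then the turn, a rotation vector about the tool's x, y, z in units of pi/2 rad (1.0 is pi/2 rad). A call has 1 to 10 rows; each row is the pose to reach, as a shift and turn from the pose commanded when the call began, along the tool's axes at that moment; what a row does not reach only later rows make up. A row lasts 1/12 s, in which the tool goes at most 41.7 mm and 7.16 degrees, less where a joint would pass 70% of its speed; a pose out of reach is approached as far as the arm can. A call with a number of a shift or a turn outside -1 to 1 is refused whole. A call with a gripper value outside its range is refused whole. "grip" is the gripper command: -1 is fully open, 1 is shut, values between are in proportion, set as the call begins (left out, the last holds). The fingers move at their own pace and stop on an object; the grip force is fixed at half the most. Time passes only in rows, so rows that repeat a pose let the fingers close. It gives the time, the measured TCP pose, the force, the opening and the grip force at its end, in the units of the state.
- monitor.observe(): the state, without advancing time (a new reading comes with each control period).
- imaging.grab_frame(name): name is "scene" or "top" or "wrist"; returns (picture, depth): 400x640x3 uint8, red, green, blue; 400x640 float32, m along the optical axis (not along the pixel's ray), 0 where there is no reading.
- imaging.get_calibration(name): a dict with "intrinsics" (3x3 intrinsics, pixels), "k1" (the pictures are not rectified: a ray, as slopes to the right and down, at radius r is drawn at 1 + k1 r^2 times it, then the intrinsics apply), "eye" and "orientation" of the camera in the world. Camera axes: x right, y up, looking along -z (the intrinsics and any distortion apply to the point x, -y, -z); pixel columns grow to the right and rows downward; lengths in m; the calibration is good to about 2 mm. A picture is of the moment at which its call begins: read the wrist's pose just before it. get_calibration takes no time and is no camera call; for the wrist camera it gives the pose at the moment of the call.
- env.sign_off(): hands the job in; it is judged then, once.
The state is a dict: "clock": time; "qpos": joint angles; "joint_velocities": joint speeds; "effort": joint torques, N m; "eef_pos": TCP position; "tcp_rot": TCP orientation; "force": force on the tool from outside, world axes, zero at the start; "moment": the same for the moment, N m; "gripper_width": opening from 0.0 (shut) to 1.0 (fully open); "grasp_force": force on a finger pad.
Only numpy, scipy, OpenCV 4.12 (cv2) and the standard library are available. Lean on these libraries where they do the work, as an engineer would, in place of code of your own. Each camera call takes 0.05 s, during which the arm holds its last target. There are 200 camera calls.

## Working session

There is one attempt and no reset: what is moved stays moved. The work goes in short steps, Python scripts to look and compute and a tool call to move; the robot and the scene stay as the last step left them, time stands still between calls to the robot, and variables do not carry over. Pictures are saved under pics/ and viewed, at most 10 in all, crops included, and the job is handed in when it is done.

Besides the shell and the picture viewer there is one more tool, called as name(argument=value, ...), one argument or row to a line, values as JSON. drive_tool: Moves the arm, as the interface text tells. Shifts and turns lie within -1 to 1; 1 stands for 800 mm of shift or pi/2 rad of turn. Its arguments: {"type":"object","properties":{"steps":{"type":"array"},"grip":{"type":"number"}},"required":["steps"]}

```bash
mkdir -p pics
cat > h.py <<'E'
import numpy as np, cv2
from bench import monitor, imaging, env
from scipy.spatial.transform import Rotation as R
def cal(n):
    c=imaging.get_calibration(n); return c
def rot(c):
    o=np.array(c["orientation"],float)
    return o if o.shape==(3,3) else R.from_euler('xyz',o,degrees=True).as_matrix()
def ray(c,u,v):
    K=np.array(c["intrinsics"]);k1=c["k1"]
    p=cv2.undistortPoints(np.array([[[u,v]]],float),K,np.array([k1,0,0,0.]))[0,0]
    return np.array(c["eye"]),rot(c)@np.array([p[0],-p[1],-1.])
def onz(c,u,v,z):
    e,d=ray(c,u,v); return e+d*(z-e[2])/d[2]
def cloud(c,D):
    K=np.array(c["intrinsics"]);h,w=D.shape
    vv,uu=np.mgrid[:h,:w]
    p=cv2.undistortPoints(np.stack([uu,vv],-1).reshape(-1,1,2).astype(float),K,np.array([c["k1"],0,0,0.])).reshape(h,w,2)
    P=np.stack([p[...,0],-p[...,1],-np.ones((h,w))],-1)*D[...,None]
    return P@rot(c).T+np.array(c["eye"])
def grab(n,name=None):
    c=cal(n); p,D=imaging.grab_frame(n)
    if name: cv2.imwrite(f'pics/{name}.png',p[...,::-1])
    return c,p,D
E
python3 - <<'E'
from h import *
print(monitor.observe())
for n in("scene","top"):
    c,p,D=grab(n,n+"0"); print(c); np.savez(n+"0",p=p,D=D,X=cloud(c,D))
E
```

```text
{'clock': 0.0, 'qpos': array([-7.97339568e+01,  7.13184927e+00,  9.46339421e+01, -2.93513873e-04,
        7.83519605e+01, -4.73329828e+00]), 'joint_velocities': array([ 0.05279914,  0.13444491,  0.09174871, -0.07249559,  0.00648918,
        0.02161567]), 'effort': array([ 3.66780132e-04, -4.23613679e+01, -3.65451157e+01, -3.13953126e-05,
        6.86199433e-03, -9.42535479e-06]), 'eef_pos': array([ 0.16814352, -0.62761065,  0.4034727 ]), 'tcp_rot': array([-1.79882626e+02, -9.43023897e-03,  1.49993913e+01]), 'force': array([ 0.43409894,  1.39408763, -0.14657213]), 'moment': array([ 0.00531483, -0.02040968,  0.05777278]), 'grasp_force': 0.0, 'gripper_width': 1.0018566448217088}
{'intrinsics': array([[402.33481543,   0.        , 321.56153973],
       [  0.        , 402.33481543, 197.78017531],
       [  0.        ,   0.        ,   1.        ]]), 'k1': -0.10348065068272069, 'eye': array([ 1.18705615, -0.54076086,  1.0049533 ]), 'orientation': array([44.17643456, -0.77986225, 52.7415384 ])}
{'intrinsics': array([[426.76878321,   0.        , 315.81052214],
       [  0.        , 426.76878321, 194.87318021],
       [  0.        ,   0.        ,   1.        ]]), 'k1': -0.09456128283246881, 'eye': array([0.17389903, 0.00302006, 1.84963694]), 'orientation': array([  9.5899685 ,  -0.77434849, -89.55574971])}
```

View pics/top0.png

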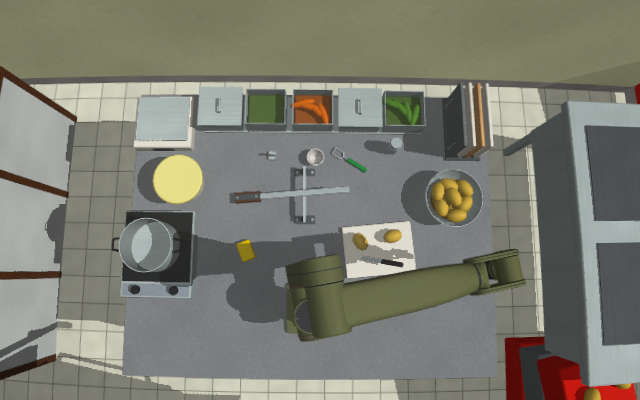

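View pics/scene0.png

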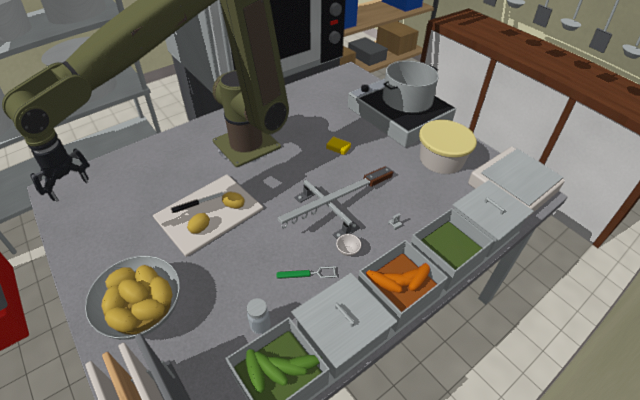

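The top view shows the rail from its block at (234,197) to its light end at (350,188). The rest's bar is at u≈304, the hanger near (268,155) and the tub at (178,180). The scene view agrees. Next I'll turn these into positions.

Run:
```python
from h import *
z=np.load("top0.npz");p,D,X=z["p"],z["D"],z["X"]
c=cal("top")
def st(m,n):
    P=X[m]; print(n,len(P),P.min(0).round(3),P.max(0).round(3),np.median(P,0).round(3))
def box(u0,u1,v0,v1):
    m=np.zeros(D.shape,bool);m[v0:v1,u0:u1]=True;return m
Z=X[...,2]
for n,(u,v) in dict(table=(400,180),table2=(220,230)).items(): print(n,X[v,u].round(4))
rail=box(225,356,180,206)
b=rail&(Z>.012)&(Z<.16)
# columns of the rail
for u in list(range(228,262,3))+list(range(264,354,8)):
    m=b[:,u]
    if m.any():
        P=X[:,u][m]; print(u,P.mean(0).round(3),len(P),P[:,0].min().round(3),P[:,0].max().round(3))
print('rest')
for v in range(164,226,4):
    m=box(297,312,v,v+1)&(Z>.02)
    if m.any(): P=X[m]; print(v,P.mean(0).round(3),m.sum())
st(box(255,280,145,165)&(Z>.006),'hanger'); print(X[box(255,280,145,165)&(Z>.006)].round(3))
st(box(140,215,140,215)&(Z>.09),'tub')
s=cv2.resize(p[140:230,220:360],None,fx=5.5,fy=5.5,interpolation=cv2.INTER_CUBIC)
cv2.imwrite('pics/crop.png',s[...,::-1])
```

```text
table [ 0.557  -0.3932  0.0026]
table2 [ 0.3279  0.3962 -0.0027]
234 [0.469 0.335 0.027] 5 0.461 0.478
237 [0.47  0.322 0.025] 11 0.449 0.492
240 [0.469 0.308 0.032] 11 0.447 0.49
243 [0.469 0.295 0.031] 11 0.448 0.493
246 [0.468 0.282 0.035] 11 0.449 0.49
249 [0.472 0.268 0.039] 11 0.451 0.496
252 [0.472 0.255 0.041] 11 0.451 0.493
255 [0.472 0.242 0.043] 11 0.453 0.494
258 [0.472 0.229 0.044] 11 0.453 0.494
261 [0.474 0.216 0.042] 6 0.463 0.485
264 [0.475 0.204 0.04 ] 6 0.464 0.486
272 [0.478 0.168 0.05 ] 6 0.468 0.489
280 [0.48  0.134 0.054] 5 0.471 0.489
288 [0.481 0.1   0.059] 6 0.471 0.492
296 [0.485 0.065 0.062] 6 0.475 0.496
304 [0.486 0.031 0.063] 26 0.433 0.541
312 [ 0.488 -0.002  0.078] 6 0.476 0.499
320 [ 0.492 -0.036  0.083] 6 0.48 0.503
328 [ 0.49  -0.069  0.09 ] 6 0.48 0.5
336 [ 0.494 -0.103  0.096] 6 0.482 0.503
344 [ 0.497 -0.136  0.103] 6 0.487 0.508
rest
168 [0.594 0.033 0.054] 5
172 [0.578 0.033 0.05 ] 5
176 [0.56  0.033 0.053] 3
180 [0.54  0.032 0.061] 3
184 [0.523 0.032 0.06 ] 3
188 [0.506 0.032 0.057] 3
192 [0.465 0.028 0.193] 15
196 [0.471 0.031 0.059] 3
200 [
[... 1901 characters left out ...]

 [0.652 0.176 0.015]
 [0.651 0.171 0.02 ]
 [0.653 0.167 0.013]
 [0.649 0.248 0.008]
 [0.649 0.226 0.006]
 [0.649 0.221 0.008]
 [0.649 0.194 0.01 ]
 [0.647 0.189 0.017]
 [0.648 0.185 0.014]
 [0.649 0.181 0.01 ]
 [0.647 0.175 0.019]
 [0.646 0.171 0.021]
 [0.648 0.167 0.015]
 [0.65  0.145 0.007]
 [0.644 0.203 0.009]
 [0.645 0.194 0.008]
 [0.645 0.185 0.008]
 [0.645 0.181 0.008]
 [0.645 0.172 0.006]
 [0.645 0.168 0.008]
 [0.64  0.234 0.007]
 [0.64  0.203 0.009]
 [0.641 0.185 0.006]
 [0.635 0.145 0.011]
 [0.631 0.198 0.008]
 [0.631 0.194 0.007]
 [0.632 0.167 0.006]
 [0.626 0.233 0.009]
 [0.174 0.003 1.85 ]
 [0.623 0.149 0.007]]
tub 1967 [0.174 0.003 0.09 ] [0.633 0.719 1.85 ] [0.526 0.56  0.116]
```

View pics/crop.png

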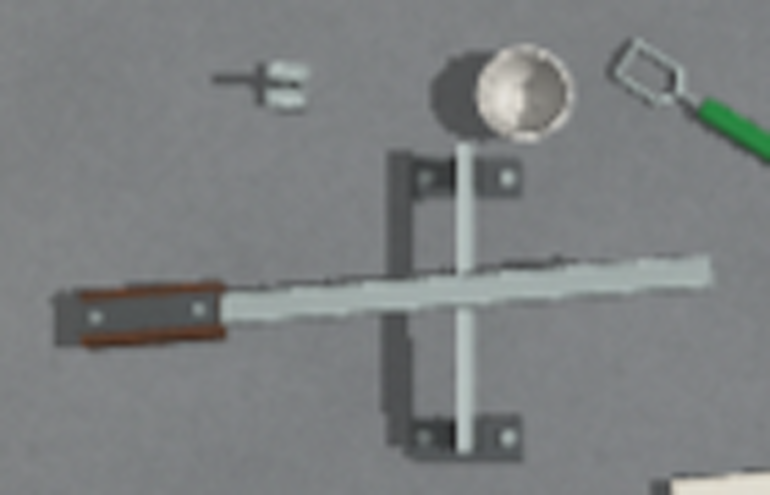

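The crop puts the block's end at crop u≈80 and the light end at about 712. The bar runs along y≈0.031, and the hanger's plate lies along world y. I'll push the block's end face in short strokes with the back of one finger.

```bash
cat >> h.py <<'E'
def row(pos,yaw,frm=None,tilt=0):
    s=monitor.observe(); p=np.array(s["eef_pos"]); Rc=R.from_euler('xyz',s["tcp_rot"],degrees=True)
    if frm is not None: p=np.array(frm[0]); Rc=R.from_euler('xyz',[180,0,frm[1]],degrees=True)
    Rt=R.from_euler('xyz',[180,0,yaw],degrees=True)
    d=Rc.inv().apply(np.array(pos)-p)/.8; w=(Rc.inv()*Rt).as_rotvec()/(np.pi/2)
    return np.r_[d,w].round(4).tolist()
E
python3 - <<'E'
from h import *
a=([.168,-.628,.405],15);b=([.42,-.30,.36],95);c=([.463,.394,.30],183.5)
print(row(*b,a),row(*c,b))
E
```

```text
[0.4104, -0.3145, 0.0563, 0.0, 0.0, -0.8889] [0.8595, 0.1292, 0.075, -0.0, 0.0, -0.9833]
```

drive_tool(
  steps=[0.41, -0.3145, 0.0563, 0, 0, -0.8889, 0.41, -0.3145, 0.0563, 0, 0, -0.8889, 0.41, -0.3145, 0.0563, 0, 0, -0.8889, 0.41, -0.3145, 0.0563, 0, 0, -0.8889, 0.41, -0.3145, 0.0563, 0, 0, -0.8889, 0.41, -0.3145, 0.0563, 0, 0, -0.8889, 0.41, -0.3145, 0.0563, 0, 0, -0.8889, 0.41, -0.3145, 0.0563, 0, 0, -0.8889, 0.41, -0.3145, 0.0563, 0, 0, -0.8889, 0.41, -0.3145, 0.0563, 0, 0, -0.8889],
  grip=-0.41,
)

```text
clock: 0.93
eef_pos: [0.4205, -0.2979, 0.3592]
tcp_rot: [-180.0, -0.0, 87.0]
force: [1.4, -0.3, 0.0]
gripper_width: 0.705
grasp_force: 0.0
```

Run:
```python
from h import *
m=([.46,.05,.33],140);c=([.463,.394,.25],183.5)
print(row(*m),row(*c,m))
```

```text
[0.4369, 0.0262, 0.0365, -0.0, -0.0002, -0.5893] [0.2735, 0.3318, 0.1, 0.0, 0.0, -0.4833]
```

drive_tool(
  steps=[0.437, 0.026, 0.0365, 0, 0, -0.589, 0.437, 0.026, 0.0365, 0, 0, -0.589, 0.437, 0.026, 0.0365, 0, 0, -0.589, 0.437, 0.026, 0.0365, 0, 0, -0.589, 0.437, 0.026, 0.0365, 0, 0, -0.589, 0.437, 0.026, 0.0365, 0, 0, -0.589, 0.437, 0.026, 0.0365, 0, 0, -0.589, 0.437, 0.026, 0.0365, 0, 0, -0.589, 0.437, 0.026, 0.0365, 0, 0, -0.589],
)

```text
clock: 1.68
eef_pos: [0.4607, 0.0515, 0.3297]
tcp_rot: [180.0, -0.1, 139.9]
force: [-0.7, -0.8, -0.4]
gripper_width: 0.706
grasp_force: 0.0
```

drive_tool(
  steps=[0.2735, 0.332, 0.1, 0, 0, -0.483, 0.2735, 0.332, 0.1, 0, 0, -0.483, 0.2735, 0.332, 0.1, 0, 0, -0.483, 0.2735, 0.332, 0.1, 0, 0, -0.483, 0.2735, 0.332, 0.1, 0, 0, -0.483, 0.2735, 0.332, 0.1, 0, 0, -0.483, 0.2735, 0.332, 0.1, 0, 0, -0.483, 0.2735, 0.332, 0.1, 0, 0, -0.483, 0.2735, 0.332, 0.1, 0, 0, -0.483, 0.2735, 0.332, 0.1, 0, 0, -0.483],
)

```text
clock: 2.52
eef_pos: [0.4656, 0.3951, 0.2486]
tcp_rot: [-180.0, -0.1, -176.7]
force: [-0.2, -0.4, -0.5]
gripper_width: 0.703
grasp_force: 0.0
```

Run:
```python
from h import *
c,p,D=grab("wrist","w1"); print(c["eye"],c["orientation"])
s=monitor.observe();print(s["clock"],s["eef_pos"],s["tcp_rot"],s["qpos"])
print(row([.463,.394,.178],183.5))
```

```text
[0.38817917 0.39137114 0.21732033] [-1.74891554e+01  3.39099792e-02  9.33643359e+01]
2.5667 [0.46584991 0.39344475 0.24903083] [-1.79923078e+02 -1.15101452e-01 -1.76725150e+02] [ 3.51413822e+01  1.03432355e+01  1.06765284e+02 -5.11817267e-03
  6.30298441e+01 -5.81312181e+01]
[0.0033, 0.001, 0.0888, -0.0009, -0.0013, -0.0025]
```

View pics/w1.png

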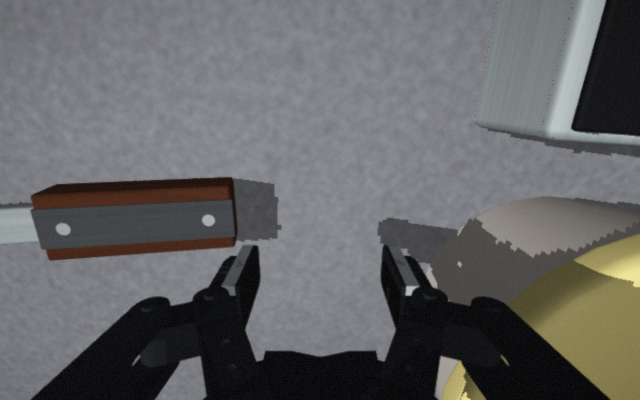

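Run:
```python
from h import *
c,p,D=grab("wrist"); X=cloud(c,D); s=monitor.observe(); T=s["eef_pos"]
Rc=R.from_euler('xyz',s["tcp_rot"],degrees=True)
print('end mid',onz(c,235,181,.025),onz(c,235,243,.025),onz(c,34,207,.045),onz(c,50,259,.045))
L=Rc.inv().apply((X-T).reshape(-1,3)).reshape(X.shape)
m=(D>0)&(L[...,2]<.19)&(L[...,2]>.02)&(abs(L[...,0])<.09)
for z in np.arange(.03,.18,.01):
    q=m&(abs(L[...,2]-z)<.005)
    if q.any(): print(z.round(3),L[q].min(0).round(3),L[q].max(0).round(3),q.sum())
for u,v in((245,255),(252,285),(150,305),(205,300)): print(u,v,L[v,u].round(3))
```

```text
end mid [0.44211224 0.33832206 0.025     ] [0.48568184 0.33726597 0.025     ] [0.45939258 0.22347533 0.045     ] [0.49384398 0.22603997 0.045     ]
0.08 [ 0.012 -0.064  0.078] [0.022 0.068 0.085] 2248
0.09 [ 0.    -0.065  0.085] [0.019 0.069 0.095] 12156
0.1 [-0.011 -0.064  0.095] [0.019 0.067 0.105] 9006
0.11 [-0.013 -0.062  0.105] [0.018 0.066 0.115] 7335
0.12 [-0.013 -0.061  0.115] [0.015 0.065 0.125] 5394
0.13 [-0.05  -0.051  0.125] [0.02  0.143 0.135] 10322
0.14 [-0.06  -0.042  0.135] [0.024 0.13  0.145] 5293
0.15 [-0.065 -0.042  0.145] [0.025 0.134 0.155] 2333
0.16 [-0.078 -0.042  0.155] [0.09  0.151 0.165] 6001
0.17 [-0.09  -0.031  0.165] [0.09  0.16  0.175] 5548
245 255 [0.078 0.002 0.032]
252 285 [-0.001 -0.028  0.151]
150 305 [ 0.014 -0.053  0.117]
205 300 [ 0.013 -0.037  0.121]
```

The wrist view shows the block's end face at about u=235, v=181–243, which puts its centre at (0.464, 0.338). The fingers clear the tub. The knuckles stick out beyond the finger backs, so I'll retreat well after each stroke.

Run:
```python
from h import *
print(row([.4605,.400,.179],183.5))
```

```text
[0.0064, 0.0101, 0.0881, -0.0009, -0.001, -0.0034]
```

drive_tool(
  steps=[0.0064, 0.01, 0.0881, -0.0009, -0.001, -0.0034, 0.0064, 0.01, 0.0881, -0.0009, -0.001, -0.0034, 0.0064, 0.01, 0.0881, -0.0009, -0.001, -0.0034],
)

```text
clock: 2.87
eef_pos: [0.4584, 0.3967, 0.1736]
tcp_rot: [-179.7, -0.5, -176.7]
force: [-2.2, -1.0, -2.1]
gripper_width: 0.705
grasp_force: 0.0
```

drive_tool(
  steps=[0, -0.012, 0, 0, 0, 0, 0, -0.019, 0, 0, 0, 0, 0, -0.024, 0, 0, 0, 0, 0, -0.028, 0, 0, 0, 0, 0, -0.032, 0, 0, 0, 0, 0, -0.036, 0, 0, 0, 0, 0, -0.04, 0, 0, 0, 0, 0, -0.044, 0, 0, 0, 0],
)

```text
clock: 3.53
eef_pos: [0.4638, 0.365, 0.1815]
tcp_rot: [179.8, 0.2, -176.6]
force: [-0.7, 5.0, 4.3]
gripper_width: 0.706
grasp_force: 2.6
```

```bash
cat >> h.py <<'E'
def railline():
    """top view: rail points by depth; returns end y's and heights"""
    c,p,D=grab("top"); X=cloud(c,D); Z=X[...,2]
    m=(abs(X[...,0]-.48)<.06)&(abs(X[...,1])<.5)&(Z>.014)&(Z<.16)
    m&=abs(X[...,1]-.031)>.02
    hsv=cv2.cvtColor(p,cv2.COLOR_RGB2HSV)
    for y in (-.22,-.2,-.18,-.16,-.1,-.05,.0,.1,.15,.2,.25,.3):
        q=m&(abs(X[...,1]-y)<.01)
        if q.sum()>6: print(y,np.median(X[q],0).round(3),q.sum(),end=' | ')
    br=(hsv[...,0]<15)&(hsv[...,1]>120)&(abs(X[...,0]-.48)<.06)&(abs(X[...,1])<.5)
    print('\nbrown',np.percentile(X[br],[2,50,98],axis=0).round(3).tolist())
    return c,p,D
E
python3 - <<'E'
from h import *
railline(); s=monitor.observe(); print(s["eef_pos"],s["force"],s["clock"])
E
```

```text
-0.16 [ 0.496 -0.16   0.108] 30 | -0.1 [ 0.492 -0.099  0.097] 29 | -0.05 [ 0.491 -0.048  0.089] 30 | 0.0 [ 0.487 -0.     0.08 ] 24 | 0.1 [0.48  0.099 0.06 ] 31 | 0.15 [0.478 0.151 0.051] 30 | 0.2 [0.474 0.201 0.041] 35 | 0.25 [0.472 0.251 0.04 ] 52 | 0.3 [0.469 0.299 0.034] 66 | 
brown [[0.451, 0.21, 0.025], [0.453, 0.251, 0.036], [0.49, 0.302, 0.052]]
[0.46367914 0.36441086 0.18111517] [0.64098982 3.732315   3.03939849] 3.5833
```

drive_tool(
  steps=[0, -0.004, 0, 0, 0, 0, 0, -0.008, 0, 0, 0, 0, 0, -0.012, 0, 0, 0, 0, 0, -0.016, 0, 0, 0, 0, 0, -0.02, 0, 0, 0, 0, 0, -0.02, 0, 0, 0, 0],
)

```text
clock: 4.08
eef_pos: [0.4644, 0.3485, 0.1805]
tcp_rot: [179.9, 0.1, -176.6]
force: [-0.1, 3.2, 3.3]
gripper_width: 0.707
grasp_force: 1.8
```

Run:
```python
from h import *
railline(); s=monitor.observe(); print(s["eef_pos"],s["force"],s["clock"])
c,p,D=grab("wrist","w2")
```

```text
-0.18 [ 0.499 -0.177  0.115] 23 | -0.16 [ 0.497 -0.16   0.109] 31 | -0.1 [ 0.492 -0.099  0.096] 26 | -0.05 [ 0.489 -0.049  0.087] 29 | 0.0 [ 0.488 -0.     0.079] 24 | 0.1 [0.482 0.1   0.059] 30 | 0.15 [0.478 0.151 0.048] 24 | 0.2 [0.475 0.199 0.045] 54 | 0.25 [0.473 0.251 0.037] 49 | 
brown [[0.45, 0.191, 0.02], [0.454, 0.24, 0.037], [0.49, 0.287, 0.05]]
[0.46431344 0.34851854 0.18027911] [0.37237065 1.9926472  2.73885068] 4.1333
```

View pics/w2.png

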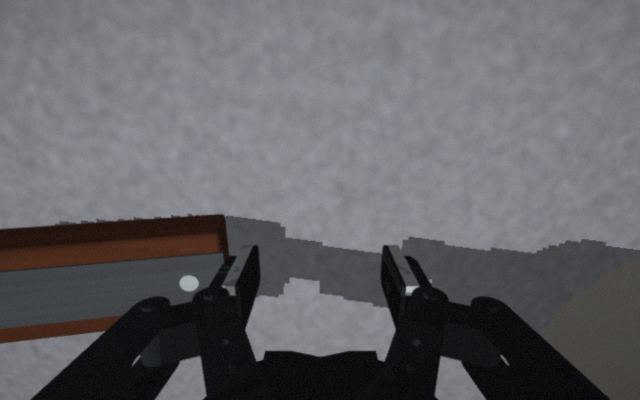

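The wrist view shows the finger back flat against the block's end near (240,270). The rail slides straight.

drive_tool(
  steps=[0, -0.004, 0, 0, 0, 0, 0, -0.008, 0, 0, 0, 0, 0, -0.012, 0, 0, 0, 0, 0, -0.016, 0, 0, 0, 0, 0, -0.021, 0, 0, 0, 0, 0, -0.021, 0, 0, 0, 0, 0, 0.002, 0, 0, 0, 0, 0, 0.023, 0, 0, 0, 0, 0, 0.023, 0, 0, 0, 0],
)

```text
clock: 4.93
eef_pos: [0.4625, 0.3675, 0.179]
tcp_rot: [-180.0, 0.0, -176.5]
force: [0.7, 0.4, 0.4]
gripper_width: 0.704
grasp_force: 0.0
```

Run:
```python
from h import *
railline(); s=monitor.observe(); print(s["eef_pos"],s["force"],s["clock"])
```

```text
-0.2 [ 0.499 -0.196  0.119] 18 | -0.18 [ 0.5   -0.18   0.117] 30 | -0.16 [ 0.498 -0.16   0.114] 32 | -0.1 [ 0.492 -0.098  0.099] 25 | -0.05 [ 0.49  -0.048  0.09 ] 30 | 0.0 [ 0.488 -0.     0.078] 24 | 0.1 [0.482 0.099 0.059] 30 | 0.15 [0.477 0.151 0.047] 26 | 0.2 [0.476 0.2   0.044] 48 | 0.25 [0.469 0.252 0.034] 46 | 0.3 [0.468 0.303 0.111] 24 | 
brown [[0.451, 0.174, 0.025], [0.455, 0.227, 0.038], [0.491, 0.276, 0.056]]
[0.46244838 0.36670506 0.17882129] [-0.43383646 -0.54855895 -0.28748567] 4.9833
```

drive_tool(
  steps=[0, -0.03, 0, 0, 0, 0, 0, -0.042, 0, 0, 0, 0, 0, -0.0465, 0, 0, 0, 0, 0, -0.0505, 0, 0, 0, 0, 0, -0.0505, 0, 0, 0, 0, 0, -0.028, 0, 0, 0, 0, 0, -0.0065, 0, 0, 0, 0, 0, -0.0065, 0, 0, 0, 0, 0, -0.0065, 0, 0, 0, 0],
)

```text
clock: 5.73
eef_pos: [0.4633, 0.3622, 0.1801]
tcp_rot: [180.0, 0.1, -176.5]
force: [-0.3, 0.1, -0.6]
gripper_width: 0.708
grasp_force: 0.0
```

Run:
```python
from h import *
railline(); s=monitor.observe(); print(s["eef_pos"],s["force"],s["clock"])
```

```text
-0.2 [ 0.498 -0.199  0.121] 25 | -0.18 [ 0.499 -0.18   0.119] 30 | -0.16 [ 0.498 -0.159  0.114] 29 | -0.1 [ 0.493 -0.098  0.1  ] 26 | -0.05 [ 0.489 -0.048  0.09 ] 27 | 0.0 [0.486 0.002 0.082] 23 | 0.1 [0.481 0.099 0.057] 30 | 0.15 [0.478 0.151 0.048] 28 | 0.2 [0.477 0.2   0.043] 52 | 0.25 [0.473 0.249 0.033] 44 | 0.3 [0.468 0.296 0.112] 29 | 
brown [[0.451, 0.17, 0.025], [0.457, 0.223, 0.037], [0.494, 0.274, 0.052]]
[0.46323768 0.3616771  0.17984405] [ 0.12469014 -0.48349491 -0.17193795] 5.7833
```

drive_tool(
  steps=[0, -0.03, 0, 0, 0, 0, 0, -0.042, 0, 0, 0, 0, 0, -0.0465, 0, 0, 0, 0, 0, -0.0505, 0, 0, 0, 0, 0, -0.0505, 0, 0, 0, 0, 0, -0.028, 0, 0, 0, 0, 0, -0.0065, 0, 0, 0, 0, 0, -0.0065, 0, 0, 0, 0, 0, -0.0065, 0, 0, 0, 0],
)

```text
clock: 6.53
eef_pos: [0.4636, 0.3571, 0.18]
tcp_rot: [180.0, 0.1, -176.5]
force: [-0.1, 0.1, 0.0]
gripper_width: 0.709
grasp_force: 0.0
```

Run:
```python
from h import *
railline(); s=monitor.observe(); print(s["eef_pos"],s["force"],s["clock"])
```

```text
-0.2 [ 0.499 -0.201  0.122] 32 | -0.18 [ 0.499 -0.18   0.119] 30 | -0.16 [ 0.498 -0.16   0.115] 30 | -0.1 [ 0.492 -0.098  0.1  ] 27 | -0.05 [ 0.49  -0.048  0.09 ] 28 | 0.0 [ 0.488 -0.     0.078] 24 | 0.1 [0.483 0.1   0.058] 29 | 0.15 [0.477 0.151 0.046] 27 | 0.2 [0.476 0.199 0.045] 50 | 0.25 [0.471 0.25  0.032] 44 | 0.3 [0.47  0.295 0.112] 16 | 
brown [[0.452, 0.166, 0.025], [0.457, 0.214, 0.04], [0.494, 0.266, 0.051]]
[0.4635333  0.35654356 0.17981693] [ 0.66558929 -0.92647337 -0.00887735] 6.5833
```

drive_tool(
  steps=[0, -0.03, 0, 0, 0, 0, 0, -0.042, 0, 0, 0, 0, 0, -0.0465, 0, 0, 0, 0, 0, -0.0505, 0, 0, 0, 0, 0, -0.0505, 0, 0, 0, 0, 0, -0.028, 0, 0, 0, 0, 0, -0.0065, 0, 0, 0, 0, 0, -0.0065, 0, 0, 0, 0, 0, -0.0065, 0, 0, 0, 0],
)

```text
clock: 7.33
eef_pos: [0.4639, 0.3518, 0.18]
tcp_rot: [180.0, 0.1, -176.5]
force: [0.1, 0.1, -0.1]
gripper_width: 0.704
grasp_force: 0.0
```

Run:
```python
from h import *
railline(); s=monitor.observe(); print(s["eef_pos"],s["force"],s["clock"])
```

```text
-0.22 [ 0.501 -0.213  0.126] 11 | -0.2 [ 0.5   -0.2    0.124] 31 | -0.18 [ 0.499 -0.18   0.119] 30 | -0.16 [ 0.498 -0.159  0.115] 31 | -0.1 [ 0.494 -0.098  0.101] 26 | -0.05 [ 0.491 -0.048  0.091] 30 | 0.0 [ 0.487 -0.     0.08 ] 24 | 0.1 [0.481 0.1   0.056] 30 | 0.15 [0.476 0.152 0.046] 33 | 0.2 [0.477 0.199 0.043] 49 | 0.25 [0.473 0.25  0.031] 44 | 0.3 [0.471 0.291 0.112] 9 | 
brown [[0.452, 0.158, 0.027], [0.458, 0.214, 0.038], [0.494, 0.262, 0.05]]
[0.46383482 0.35135544 0.17981457] [-0.60664563 -0.42641455 -0.05888718] 7.3833
```

drive_tool(
  steps=[0, -0.03, 0, 0, 0, 0, 0, -0.042, 0, 0, 0, 0, 0, -0.0465, 0, 0, 0, 0, 0, -0.0505, 0, 0, 0, 0, 0, -0.0505, 0, 0, 0, 0, 0, -0.028, 0, 0, 0, 0, 0, -0.0065, 0, 0, 0, 0, 0, -0.0065, 0, 0, 0, 0, 0, -0.0065, 0, 0, 0, 0],
)

```text
clock: 8.13
eef_pos: [0.4642, 0.3467, 0.18]
tcp_rot: [180.0, 0.1, -176.5]
force: [-0.2, -0.7, 0.1]
gripper_width: 0.703
grasp_force: 0.0
```

Run:
```python
from h import *
railline(); s=monitor.observe(); print(s["eef_pos"],s["force"],s["clock"])
```

```text
-0.22 [ 0.501 -0.216  0.13 ] 18 | -0.2 [ 0.501 -0.2    0.127] 31 | -0.18 [ 0.498 -0.18   0.121] 30 | -0.16 [ 0.498 -0.159  0.117] 31 | -0.1 [ 0.491 -0.102  0.103] 25 | -0.05 [ 0.49  -0.048  0.09 ] 28 | 0.0 [ 0.488 -0.     0.081] 24 | 0.1 [0.483 0.1   0.057] 29 | 0.15 [0.476 0.153 0.048] 41 | 0.2 [0.476 0.199 0.042] 52 | 0.25 [0.474 0.249 0.03 ] 45 | 
brown [[0.453, 0.154, 0.023], [0.459, 0.201, 0.038], [0.494, 0.253, 0.053]]
[0.46417252 0.34615252 0.17982243] [ 0.4459065  -0.12983804 -0.86363414] 8.1833
```

drive_tool(
  steps=[0, -0.03, 0, 0, 0, 0, 0, -0.042, 0, 0, 0, 0, 0, -0.0465, 0, 0, 0, 0, 0, -0.0505, 0, 0, 0, 0, 0, -0.0505, 0, 0, 0, 0, 0, -0.028, 0, 0, 0, 0, 0, -0.0065, 0, 0, 0, 0, 0, -0.0065, 0, 0, 0, 0, 0, -0.0065, 0, 0, 0, 0],
)

```text
clock: 8.93
eef_pos: [0.4646, 0.3415, 0.18]
tcp_rot: [180.0, 0.1, -176.5]
force: [-0.9, -0.3, 0.7]
gripper_width: 0.707
grasp_force: 0.0
```

Run:
```python
from h import *
railline(); s=monitor.observe(); print(s["eef_pos"],s["force"],s["clock"])
```

```text
-0.22 [ 0.502 -0.219  0.132] 25 | -0.2 [ 0.5   -0.2    0.127] 31 | -0.18 [ 0.496 -0.179  0.123] 31 | -0.16 [ 0.498 -0.159  0.117] 32 | -0.1 [ 0.495 -0.098  0.1  ] 29 | -0.05 [ 0.491 -0.048  0.09 ] 28 | 0.0 [ 0.488 -0.     0.078] 24 | 0.1 [0.482 0.1   0.055] 30 | 0.15 [0.477 0.151 0.049] 43 | 0.2 [0.477 0.199 0.041] 52 | 0.25 [0.473 0.249 0.03 ] 44 | 
brown [[0.455, 0.153, 0.021], [0.458, 0.207, 0.039], [0.495, 0.246, 0.054]]
[0.46448939 0.34094662 0.17981177] [-1.5610496  -0.87194719 -0.8066515 ] 8.9833
```

drive_tool(
  steps=[0, -0.03, 0, 0, 0, 0, 0, -0.042, 0, 0, 0, 0, 0, -0.0465, 0, 0, 0, 0, 0, -0.0505, 0, 0, 0, 0, 0, -0.0505, 0, 0, 0, 0, 0, -0.028, 0, 0, 0, 0, 0, -0.0065, 0, 0, 0, 0, 0, -0.0065, 0, 0, 0, 0, 0, -0.0065, 0, 0, 0, 0],
)

```text
clock: 9.73
eef_pos: [0.4648, 0.3363, 0.18]
tcp_rot: [180.0, 0.1, -176.5]
force: [0.1, 0.1, -0.5]
gripper_width: 0.708
grasp_force: 0.0
```

Run:
```python
from h import *
railline(); s=monitor.observe(); print(s["eef_pos"],s["force"],s["clock"])
```

```text
-0.22 [ 0.5   -0.219  0.134] 30 | -0.2 [ 0.499 -0.2    0.129] 31 | -0.18 [ 0.499 -0.179  0.124] 30 | -0.16 [ 0.498 -0.159  0.119] 30 | -0.1 [ 0.493 -0.1    0.103] 26 | -0.05 [ 0.49  -0.049  0.092] 26 | 0.0 [ 0.488 -0.002  0.079] 23 | 0.1 [0.482 0.1   0.054] 30 | 0.15 [0.48  0.151 0.049] 50 | 0.2 [0.477 0.2   0.038] 50 | 0.25 [0.478 0.249 0.028] 41 | 
brown [[0.455, 0.152, 0.023], [0.459, 0.196, 0.04], [0.494, 0.246, 0.053]]
[0.46480716 0.33576707 0.17981396] [ 0.83332542 -0.04152315  0.4793863 ] 9.7833
```

drive_tool(
  steps=[0, -0.03, 0, 0, 0, 0, 0, -0.042, 0, 0, 0, 0, 0, -0.0465, 0, 0, 0, 0, 0, -0.0505, 0, 0, 0, 0, 0, -0.0505, 0, 0, 0, 0, 0, -0.028, 0, 0, 0, 0, 0, -0.0065, 0, 0, 0, 0, 0, -0.0065, 0, 0, 0, 0, 0, -0.0065, 0, 0, 0, 0],
)

```text
clock: 10.53
eef_pos: [0.4652, 0.3311, 0.18]
tcp_rot: [180.0, 0.1, -176.5]
force: [0.1, -0.5, 0.2]
gripper_width: 0.705
grasp_force: 0.0
```

Run:
```python
from h import *
railline(); s=monitor.observe(); print(s["eef_pos"],s["force"],s["clock"])
```

```text
-0.22 [ 0.501 -0.219  0.134] 30 | -0.2 [ 0.5  -0.2   0.13] 31 | -0.18 [ 0.498 -0.179  0.126] 30 | -0.16 [ 0.496 -0.159  0.121] 31 | -0.1 [ 0.494 -0.102  0.108] 27 | -0.05 [ 0.489 -0.048  0.089] 30 | 0.0 [ 0.487 -0.     0.079] 24 | 0.1 [0.482 0.1   0.055] 30 | 0.15 [0.479 0.151 0.052] 50 | 0.2 [0.477 0.2   0.039] 54 | 0.25 [0.477 0.247 0.027] 30 | 
brown [[0.455, 0.14, 0.022], [0.46, 0.195, 0.037], [0.495, 0.245, 0.058]]
[0.46508555 0.33058117 0.1797838 ] [ 0.38371729 -0.46676209 -0.72085308] 10.5833
```

drive_tool(
  steps=[0, -0.03, 0, 0, 0, 0, 0, -0.042, 0, 0, 0, 0, 0, -0.0465, 0, 0, 0, 0, 0, -0.0505, 0, 0, 0, 0, 0, -0.0505, 0, 0, 0, 0, 0, -0.028, 0, 0, 0, 0, 0, -0.0065, 0, 0, 0, 0, 0, -0.0065, 0, 0, 0, 0, 0, -0.0065, 0, 0, 0, 0],
)

```text
clock: 11.33
eef_pos: [0.4655, 0.3259, 0.1799]
tcp_rot: [180.0, 0.1, -176.5]
force: [0.0, 0.6, -0.3]
gripper_width: 0.703
grasp_force: 0.0
```

Run:
```python
from h import *
railline(); s=monitor.observe(); print(s["eef_pos"],s["force"],s["clock"])
```

```text
-0.22 [ 0.5   -0.219  0.136] 30 | -0.2 [ 0.5   -0.199  0.131] 31 | -0.18 [ 0.498 -0.179  0.127] 30 | -0.16 [ 0.498 -0.159  0.122] 31 | -0.1 [ 0.494 -0.101  0.108] 26 | -0.05 [ 0.49  -0.049  0.093] 25 | 0.0 [ 0.487 -0.     0.079] 24 | 0.1 [0.482 0.1   0.053] 29 | 0.15 [0.48  0.151 0.049] 48 | 0.2 [0.478 0.2   0.036] 55 | 0.25 [0.478 0.244 0.023] 12 | 
brown [[0.456, 0.136, 0.022], [0.46, 0.186, 0.038], [0.497, 0.239, 0.057]]
[0.46539568 0.32539059 0.17978229] [-0.18723056  0.47432358 -0.48956844] 11.3833
```

drive_tool(
  steps=[0, -0.03, 0, 0, 0, 0, 0, -0.042, 0, 0, 0, 0, 0, -0.0465, 0, 0, 0, 0, 0, -0.0505, 0, 0, 0, 0, 0, -0.0505, 0, 0, 0, 0, 0, -0.028, 0, 0, 0, 0, 0, -0.0065, 0, 0, 0, 0, 0, -0.0065, 0, 0, 0, 0, 0, -0.0065, 0, 0, 0, 0],
)

```text
clock: 12.13
eef_pos: [0.4658, 0.3207, 0.18]
tcp_rot: [180.0, 0.1, -176.5]
force: [0.6, -0.9, -0.4]
gripper_width: 0.704
grasp_force: 0.0
```

Run:
```python
from h import *
railline(); s=monitor.observe(); print(s["eef_pos"],s["force"],s["clock"])
```

```text
-0.22 [ 0.499 -0.219  0.138] 29 | -0.2 [ 0.5   -0.199  0.133] 30 | -0.18 [ 0.497 -0.179  0.127] 31 | -0.16 [ 0.498 -0.159  0.123] 30 | -0.1 [ 0.494 -0.101  0.108] 25 | -0.05 [ 0.491 -0.048  0.093] 29 | 0.0 [0.488 0.002 0.08 ] 23 | 0.1 [0.483 0.1   0.055] 28 | 0.15 [0.481 0.151 0.05 ] 50 | 0.2 [0.478 0.2   0.036] 55 | 0.25 [0.471 0.255 0.11 ] 16 | 
brown [[0.456, 0.128, 0.025], [0.46, 0.181, 0.04], [0.497, 0.233, 0.061]]
[0.46570409 0.32019643 0.17978972] [-0.54482499  0.03785981  0.47113845] 12.1833
```

drive_tool(
  steps=[0, -0.03, 0, 0, 0, 0, 0, -0.042, 0, 0, 0, 0, 0, -0.0465, 0, 0, 0, 0, 0, -0.0505, 0, 0, 0, 0, 0, -0.0505, 0, 0, 0, 0, 0, -0.028, 0, 0, 0, 0, 0, -0.0065, 0, 0, 0, 0, 0, -0.0065, 0, 0, 0, 0, 0, -0.0065, 0, 0, 0, 0],
)

```text
clock: 12.93
eef_pos: [0.4661, 0.3155, 0.1799]
tcp_rot: [180.0, 0.1, -176.5]
force: [-0.4, -0.6, -0.4]
gripper_width: 0.704
grasp_force: 0.0
```

Run:
```python
from h import *
railline(); s=monitor.observe(); print(s["eef_pos"],s["force"],s["clock"])
```

```text
-0.22 [ 0.499 -0.219  0.139] 30 | -0.2 [ 0.5   -0.199  0.134] 31 | -0.18 [ 0.496 -0.178  0.13 ] 30 | -0.16 [ 0.497 -0.158  0.124] 31 | -0.1 [ 0.494 -0.102  0.109] 27 | -0.05 [ 0.492 -0.049  0.092] 27 | 0.0 [ 0.489 -0.     0.082] 24 | 0.1 [0.484 0.1   0.054] 29 | 0.15 [0.48  0.151 0.049] 46 | 0.2 [0.478 0.2   0.035] 52 | 0.25 [0.468 0.253 0.113] 23 | 
brown [[0.457, 0.123, 0.026], [0.462, 0.178, 0.04], [0.497, 0.224, 0.054]]
[0.46602337 0.31499606 0.17977153] [-0.16028879 -0.77856283  0.39033446] 12.9833
```

drive_tool(
  steps=[0, -0.03, 0, 0, 0, 0, 0, -0.042, 0, 0, 0, 0, 0, -0.0465, 0, 0, 0, 0, 0, -0.0505, 0, 0, 0, 0, 0, -0.0505, 0, 0, 0, 0, 0, -0.028, 0, 0, 0, 0, 0, -0.0065, 0, 0, 0, 0, 0, -0.0065, 0, 0, 0, 0, 0, -0.0065, 0, 0, 0, 0],
)

```text
clock: 13.73
eef_pos: [0.4664, 0.3103, 0.1799]
tcp_rot: [180.0, 0.1, -176.5]
force: [-0.6, 0.3, 0.4]
gripper_width: 0.703
grasp_force: 0.0
```

Run:
```python
from h import *
railline(); s=monitor.observe(); print(s["eef_pos"],s["force"],s["clock"])
```

```text
-0.22 [ 0.498 -0.219  0.141] 33 | -0.2 [ 0.5   -0.198  0.137] 30 | -0.18 [ 0.497 -0.178  0.132] 31 | -0.16 [ 0.497 -0.159  0.126] 31 | -0.1 [ 0.494 -0.101  0.11 ] 26 | -0.05 [ 0.492 -0.049  0.094] 25 | 0.0 [ 0.489 -0.     0.083] 24 | 0.1 [0.484 0.1   0.055] 29 | 0.15 [0.48  0.151 0.047] 45 | 0.2 [0.476 0.2   0.034] 54 | 0.25 [0.472 0.25  0.114] 24 | 
brown [[0.458, 0.119, 0.024], [0.462, 0.174, 0.04], [0.499, 0.216, 0.058]]
[0.46633762 0.30980127 0.17978998] [ 0.48513154 -0.68637329 -0.73129303] 13.7833
```

drive_tool(
  steps=[0, -0.03, 0, 0, 0, 0, 0, -0.042, 0, 0, 0, 0, 0, -0.0465, 0, 0, 0, 0, 0, -0.0505, 0, 0, 0, 0, 0, -0.0505, 0, 0, 0, 0, 0, -0.028, 0, 0, 0, 0, 0, -0.0065, 0, 0, 0, 0, 0, -0.0065, 0, 0, 0, 0, 0, -0.0065, 0, 0, 0, 0],
)

```text
clock: 14.53
eef_pos: [0.4667, 0.3051, 0.1799]
tcp_rot: [180.0, 0.1, -176.5]
force: [-0.3, 1.1, -0.8]
gripper_width: 0.707
grasp_force: 0.0
```

Run:
```python
from h import *
railline(); s=monitor.observe(); print(s["eef_pos"],s["force"],s["clock"])
```

```text
-0.22 [ 0.501 -0.219  0.144] 33 | -0.2 [ 0.499 -0.198  0.138] 31 | -0.18 [ 0.498 -0.179  0.132] 31 | -0.16 [ 0.498 -0.159  0.127] 31 | -0.1 [ 0.494 -0.102  0.11 ] 29 | -0.05 [ 0.492 -0.048  0.095] 27 | 0.0 [ 0.489 -0.002  0.08 ] 23 | 0.1 [0.483 0.1   0.052] 30 | 0.15 [0.48  0.151 0.048] 45 | 0.2 [0.478 0.2   0.033] 55 | 0.25 [0.472 0.246 0.112] 23 | 
brown [[0.46, 0.126, 0.031], [0.462, 0.169, 0.04], [0.497, 0.207, 0.057]]
[0.46665585 0.30461256 0.17977029] [-0.41710359 -0.20680154 -0.60800747] 14.5833
```

drive_tool(
  steps=[0, -0.03, 0, 0, 0, 0, 0, -0.042, 0, 0, 0, 0, 0, -0.0465, 0, 0, 0, 0, 0, -0.0505, 0, 0, 0, 0, 0, -0.0505, 0, 0, 0, 0, 0, -0.028, 0, 0, 0, 0, 0, -0.0065, 0, 0, 0, 0, 0, -0.0065, 0, 0, 0, 0, 0, -0.0065, 0, 0, 0, 0],
)

```text
clock: 15.33
eef_pos: [0.467, 0.2999, 0.1799]
tcp_rot: [180.0, 0.1, -176.5]
force: [-0.8, 0.8, 0.4]
gripper_width: 0.702
grasp_force: 0.0
```

Run:
```python
from h import *
railline(); s=monitor.observe(); print(s["eef_pos"],s["force"],s["clock"])
```

```text
-0.22 [ 0.5   -0.221  0.126] 32 | -0.2 [ 0.498 -0.201  0.122] 31 | -0.18 [ 0.5   -0.18   0.119] 30 | -0.16 [ 0.497 -0.16   0.111] 31 | -0.1 [ 0.493 -0.102  0.099] 23 | -0.05 [ 0.489 -0.049  0.089] 28 | 0.0 [0.489 0.002 0.079] 23 | 0.1 [0.486 0.1   0.056] 33 | 0.15 [0.479 0.151 0.054] 53 | 0.2 [0.48  0.2   0.042] 51 | 0.25 [0.475 0.242 0.109] 16 | 
brown [[0.459, 0.112, 0.041], [0.463, 0.164, 0.051], [0.501, 0.21, 0.067]]
[0.46697128 0.29941901 0.1797731 ] [-0.15222677  1.22542471 -0.94883534] 15.3833
```

It's tipping up. I'll back off and let it settle.

drive_tool(
  steps=[0, 0.03, 0, 0, 0, 0, 0, 0.03, -0.05, 0, 0, 0, 0, 0.03, -0.05, 0, 0, 0, 0, 0.03, -0.05, 0, 0, 0, 0, 0.03, -0.05, 0, 0, 0, 0, 0.03, -0.05, 0, 0, 0, 0, 0.03, -0.05, 0, 0, 0, 0, 0.03, -0.05, 0, 0, 0, 0, 0.03, -0.05, 0, 0, 0, 0, 0.03, -0.05, 0, 0, 0],
)

```text
clock: 16.22
eef_pos: [0.4654, 0.3231, 0.2195]
tcp_rot: [179.9, 0.1, -176.6]
force: [-0.2, 0.2, -0.7]
gripper_width: 0.705
grasp_force: 0.0
```

drive_tool(
  steps=[0, 0, 0, 0, 0, 0, 0, 0, 0, 0, 0, 0, 0, 0, 0, 0, 0, 0, 0, 0, 0, 0, 0, 0, 0, 0, 0, 0, 0, 0, 0, 0, 0, 0, 0, 0, 0, 0, 0, 0, 0, 0, 0, 0, 0, 0, 0, 0, 0, 0, 0, 0, 0, 0, 0, 0, 0, 0, 0, 0],
)

```text
clock: 17.05
eef_pos: [0.4656, 0.3233, 0.2199]
tcp_rot: [179.9, 0.1, -176.6]
force: [0.1, -0.7, 0.6]
gripper_width: 0.702
grasp_force: 0.0
```

Run:
```python
from h import *
railline(); s=monitor.observe(); print(s["eef_pos"],s["force"],s["clock"])
```

```text
-0.22 [ 0.5   -0.22   0.063] 30 | -0.2 [ 0.499 -0.199  0.066] 25 | -0.18 [ 0.498 -0.181  0.067] 25 | -0.16 [ 0.496 -0.16   0.066] 30 | -0.1 [ 0.495 -0.1    0.068] 30 | -0.05 [ 0.492 -0.049  0.068] 27 | 0.0 [ 0.489 -0.     0.072] 24 | 0.1 [0.482 0.099 0.072] 32 | 0.15 [0.479 0.149 0.08 ] 57 | 0.2 [0.478 0.2   0.082] 55 | 0.25 [0.467 0.258 0.152] 9 | 
brown [[0.46, 0.134, 0.073], [0.462, 0.183, 0.082], [0.496, 0.216, 0.089]]
[0.46555979 0.32328804 0.21991104] [-0.33318201 -0.46670979 -0.26566821] 17.1
```

```bash
cat >> h.py <<'E'
def slope():
    c,p,D=grab("top"); X=cloud(c,D); Z=X[...,2]
    y=X[...,1]; ax=.4895-.061*(y-0.0)
    m=(abs(X[...,0]-ax)<.008)&(Z>.03)&(Z<.2)&(((y>-.24)&(y<.015))|((y>.05)&(y<.085)))
    a=np.polyfit(y[m],Z[m],1); r=Z[m]-np.polyval(a,y[m]); k=abs(r)<.006
    a=np.polyfit(y[m][k],Z[m][k],1)
    b=np.polyfit(y[m][k],X[...,0][m][k],1)
    print('slope',a.round(4),'n',k.sum(),'axis x=',b.round(4))
    return X,p,D
E
python3 - <<'E'
from h import *
slope();slope()
E
```

```text
slope [-0.0009  0.0712] n 198 axis x= [-0.0596  0.4897]
slope [-0.0131  0.0712] n 208 axis x= [-0.0653  0.4891]
```

drive_tool(
  steps=[0, 0, 0, 0, 0, 0, 0, 0, 0, 0, 0, 0, 0, 0, 0, 0, 0, 0, 0, 0, 0, 0, 0, 0, 0, 0, 0, 0, 0, 0, 0, 0, 0, 0, 0, 0, 0, 0, 0, 0, 0, 0, 0, 0, 0, 0, 0, 0, 0, 0, 0, 0, 0, 0, 0, 0, 0, 0, 0, 0],
)

```text
clock: 18.03
eef_pos: [0.4656, 0.3233, 0.2199]
tcp_rot: [179.9, 0.1, -176.6]
force: [0.0, -0.1, -0.1]
gripper_width: 0.706
grasp_force: 0.0
```

Run:
```python
from h import *
slope();slope()
c,p,D=grab("scene","s1")
cv2.imwrite('pics/s1c.png',cv2.resize(p[140:260,230:440],None,fx=3.5,fy=3.5,interpolation=cv2.INTER_CUBIC)[...,::-1])
```

```text
slope [-0.0037  0.0714] n 214 axis x= [-0.0654  0.4892]
slope [-0.0039  0.0717] n 201 axis x= [-0.0614  0.4892]
```

View pics/s1c.png

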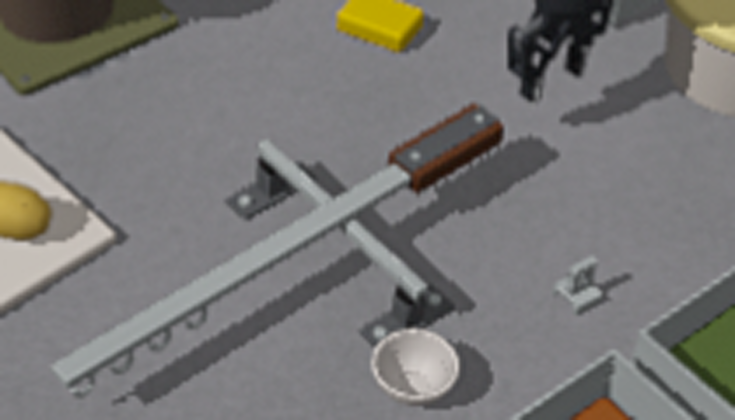

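The crop shows the rail level on the rest with its block end up. The depth fit gives a slope of about -0.004, settled. The hanger stands clear at crop (580,285). Going above it now.

Run:
```python
from h import *
s=monitor.observe();a=([.4656,.3233,.2199],-176.6)
print(row([.50,.33,.33],160,a),row([.658,.180,.31],90,a))
```

```text
[-0.0434, 0.0058, -0.1376, -0.0, -0.0, 0.26] [-0.2295, -0.1931, -0.1126, -0.0, -0.0, 1.0378]
```

drive_tool(
  steps=[0, 0, -0.05, 0, 0, 0.08, -0.0434, 0.0058, -0.1, 0, 0, 0.16, -0.08, -0.02, -0.1376, 0, 0, 0.24, -0.2295, -0.193, -0.1126, 0, 0, 1, -0.2295, -0.193, -0.1126, 0, 0, 1, -0.2295, -0.193, -0.1126, 0, 0, 1, -0.2295, -0.193, -0.1126, 0, 0, 1, -0.2295, -0.193, -0.1126, 0, 0, 1, -0.2295, -0.193, -0.1126, 0, 0, 1, -0.2295, -0.193, -0.1126, 0, 0, 1],
)

```text
clock: 19.02
eef_pos: [0.6591, 0.178, 0.3095]
tcp_rot: [179.9, -0.1, 111.3]
force: [0.0, 0.3, 0.3]
gripper_width: 0.704
grasp_force: 0.0
```

drive_tool(
  steps=[0, 0, 0, 0, 0, 0.05, 0, 0, 0, 0, 0, 0.1, 0, 0, 0, 0, 0, 0.15, 0, 0, 0, 0, 0, 0.15, 0, 0, 0, 0, 0, 0.15],
)

```text
clock: 19.43
eef_pos: [0.6579, 0.1799, 0.3099]
tcp_rot: [179.9, -0.1, 98.4]
force: [0.4, -0.6, -0.1]
gripper_width: 0.704
grasp_force: 0.0
```

Run:
```python
from h import *
s=monitor.observe();print(s["eef_pos"],s["tcp_rot"],s["clock"])
c,p,D=grab("wrist","w3"); X=cloud(c,D); np.savez("w3",p=p,D=D,X=X)
m=(X[...,2]>.012)&(X[...,2]<.055)&(abs(X[...,0]-.66)<.05)&(abs(X[...,1]-.18)<.05)
for lo,hi in((.008,.02),(.03,.046),(.043,.055)):
    q=m&(X[...,2]>lo)&(X[...,2]<hi); P=X[q][:,:2].astype(np.float32)
    if len(P)>10: print(lo,len(P),cv2.minAreaRect(P),P.mean(0),P.min(0),P.max(0))
slope()
```

```text
[0.65785769 0.17990398 0.30992945] [ 1.79913897e+02 -7.11657781e-02  9.83981725e+01] 19.4333
0.008 935 ((0.6614506244659424, 0.17831332981586456), (0.03050924837589264, 0.035099051892757416), 84.35359954833984) [0.6607942  0.17970318] [0.64294624 0.16147688] [0.680003   0.19468503]
0.03 79 ((0.658238410949707, 0.18143214285373688), (0.02336500771343708, 0.0072731985710561275), 64.96670532226562) [0.66063195 0.18691061] [0.6564949  0.16930826] [0.6663276 0.1915777]
0.043 350 ((0.6614020466804504, 0.17843881249427795), (0.026300746947526932, 0.008172670379281044), 84.54088592529297) [0.6612881  0.17927192] [0.65630937 0.16508196] [0.6663667 0.191813 ]
slope [0.0008 0.0715] n 201 axis x= [-0.0621  0.4893]
```

View pics/w3.png

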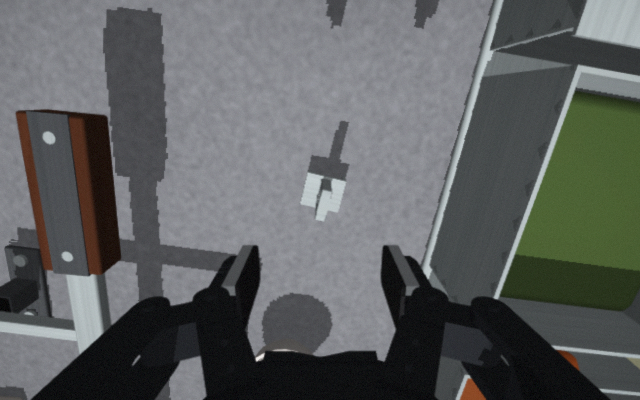

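The wrist view shows the hanger upright at about (325,190), its plate at (0.6614, 0.1784) with yaw 84.5°. The rectangle measures 26×8 mm, as it should. I'll check how far the bin is, then grasp.

Run:
```python
from h import *
X=np.load("w3.npz")["X"]
m=(X[...,2]>.05)&(X[...,2]<.13)&(X[...,1]>.1)&(X[...,1]<.27)&(X[...,0]>.6)&(X[...,0]<.9)
print(np.percentile(X[m][:,0],[0,1,5,50]),X[m][:,2].max())
a=([.6579,.1799,.3100],98.4)
print(row([.6614,.1784,.25],84.5),row([.6614,.1784,.192],84.5))
print(row([.6614,.1784,.25],84.5,a),row([.6614,.1784,.192],84.5,a))
```

```text
[0.66419247 0.77414081 0.77456628 0.83213881] 0.10969839145781532
[-0.0027, 0.004, 0.075, 0.0009, -0.0009, 0.1542] [-0.0028, 0.0039, 0.1475, 0.0009, -0.0009, 0.1542]
[-0.0025, 0.0041, 0.075, 0.0, -0.0, 0.1544] [-0.0025, 0.0041, 0.1475, 0.0, -0.0, 0.1544]
```

drive_tool(
  steps=[-0.0027, 0.004, 0.04, 0.0009, -0.0009, 0.077, -0.0027, 0.004, 0.075, 0.0009, -0.0009, 0.1544, -0.0027, 0.004, 0.1, 0.0009, -0.0009, 0.1544, -0.0028, 0.004, 0.125, 0.0009, -0.0009, 0.1544, -0.0028, 0.004, 0.14, 0.0009, -0.0009, 0.1544, -0.0028, 0.004, 0.1475, 0.0009, -0.0009, 0.1544, -0.0028, 0.004, 0.1475, 0.0009, -0.0009, 0.1544, -0.0028, 0.004, 0.1475, 0.0009, -0.0009, 0.1544],
)

```text
clock: 20.2
eef_pos: [0.6619, 0.1785, 0.1928]
tcp_rot: [179.9, -0.0, 84.4]
force: [1.2, 0.0, -0.2]
gripper_width: 0.704
grasp_force: 0.0
```

drive_tool(
  steps=[0, 0, 0, 0, 0, 0, 0, 0, 0, 0, 0, 0, 0, 0, 0, 0, 0, 0, 0, 0, 0, 0, 0, 0, 0, 0, 0, 0, 0, 0, 0, 0, 0, 0, 0, 0, 0, 0, 0, 0, 0, 0, 0, 0, 0, 0, 0, 0],
  grip=1,
)

```text
clock: 20.87
eef_pos: [0.6619, 0.1784, 0.193]
tcp_rot: [179.9, -0.0, 84.4]
force: [-0.2, -0.2, 5.2]
gripper_width: 0.084
grasp_force: 59.2
```

drive_tool(
  steps=[0, 0, -0.02, 0, 0, 0, 0, 0, -0.06, 0, 0, 0, 0, 0, -0.11, 0, 0, 0, 0, 0, -0.15, 0, 0, 0, 0, 0, -0.15, 0, 0, 0, 0, 0, -0.15, 0, 0, 0],
)

```text
clock: 21.37
eef_pos: [0.6622, 0.1785, 0.3163]
tcp_rot: [179.6, -0.1, 84.4]
force: [0.2, -0.2, -1.1]
gripper_width: 0.081
grasp_force: 58.6
```

Run:
```python
from h import *
slope()
s=monitor.observe();print(s["eef_pos"],s["tcp_rot"],s["clock"],s["gripper_width"],s["grasp_force"])
c,p,D=grab("wrist","w4"); X=cloud(c,D); np.savez("w4",p=p,D=D,X=X)
X2,p2,D2=slope()
# rest bar in top view
Z=X2[...,2];
for lo,hi in((.37,.46),(.52,.595)):
    q=(X2[...,0]>lo)&(X2[...,0]<hi)&(abs(X2[...,1]-.031)<.012)&(Z>.05)&(Z<.07); print('bar',X2[q].mean(0),q.sum())
```

```text
slope [-0.0055  0.0709] n 199 axis x= [-0.0627  0.4895]
[0.66143465 0.17835241 0.31324995] [ 1.79913914e+02 -2.41675506e-02  8.43933424e+01] 21.4167 0.08261341296822192 58.56869323644787
slope [-0.0058  0.0713] n 217 axis x= [-0.0639  0.4892]
bar [0.41430718 0.03057712 0.05951505] 60
bar [0.56044202 0.03261662 0.05932048] 56
```

View pics/w4.png

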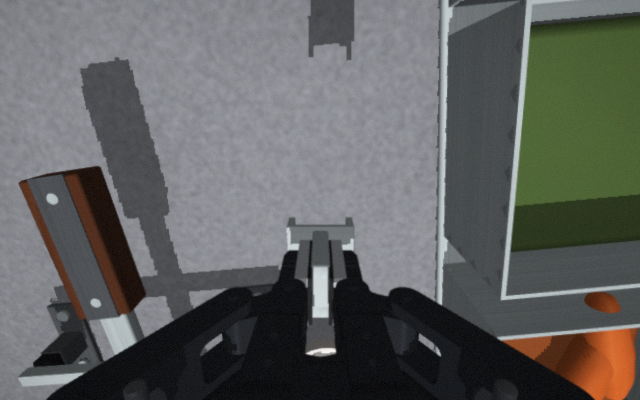

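The wrist view shows the hanger held straight and level between the pads near (320,235). I'll carry it above the rail over the bar.

Run:
```python
from h import *
print(row([.487,.0316,.305],93.6))
```

```text
[-0.2036, -0.1982, 0.0072, -0.0022, 0.0004, -0.1023]
```

drive_tool(
  steps=[-0.03, -0.03, 0, -0.001, 0, -0.02, -0.07, -0.07, 0, -0.001, 0, -0.05, -0.11, -0.107, 0, -0.001, 0, -0.08, -0.145, -0.142, 0.007, -0.001, 0, -0.1023, -0.175, -0.172, 0.007, -0.001, 0, -0.1023, -0.195, -0.19, 0.007, -0.001, 0, -0.1023, -0.2036, -0.198, 0.007, -0.001, 0, -0.1023, -0.2036, -0.198, 0.007, -0.001, 0, -0.1023, -0.2036, -0.198, 0.007, -0.001, 0, -0.1023],
)

```text
clock: 22.27
eef_pos: [0.4881, 0.0318, 0.3058]
tcp_rot: [179.9, -0.0, 93.6]
force: [0.6, 0.3, -1.3]
gripper_width: 0.085
grasp_force: 58.7
```

Run:
```python
from h import *
s=monitor.observe();print(s["eef_pos"],s["tcp_rot"],s["clock"],s["gripper_width"],s["grasp_force"])
c,p,D=grab("wrist","w5"); X=cloud(c,D); np.savez("w5",p=p,D=D,X=X)
Z=X[...,2]
# rail bar beyond the hanger
m=(Z>.060)&(Z<.085)&(abs(X[...,0]-.487)<.03)
for y in np.arange(-.02,.12,.01):
    q=m&(abs(X[...,1]-y)<.003)
    if q.sum()>5: P=X[q]; print(y.round(3),q.sum(),P[:,0].min().round(4),P[:,0].max().round(4),np.median(P[:,2]).round(4))
T=s["eef_pos"];Rc=R.from_euler('xyz',s["tcp_rot"],degrees=True)
L=Rc.inv().apply((X-T).reshape(-1,3)).reshape(X.shape)
h=(abs(L[...,0])<.02)&(abs(L[...,1])<.022)&(L[...,2]>.172)&(L[...,2]<.20)
print('hanger roof local',L[h].min(0).round(4),L[h].max(0).round(4),np.median(L[h],0).round(4),h.sum())
slope()
```

```text
[0.48808543 0.03180127 0.30581993] [ 1.79936895e+02 -2.49152403e-02  9.35554546e+01] 22.2667 0.08489603777129075 58.74718872830272
0.03 279 0.4749 0.512 0.0704
0.04 288 0.4745 0.5126 0.0703
0.05 297 0.4741 0.4977 0.0702
0.06 316 0.4737 0.4977 0.0702
0.07 323 0.4732 0.4968 0.0702
0.08 336 0.4728 0.4968 0.0701
0.09 353 0.4723 0.4959 0.0701
0.1 372 0.4719 0.4959 0.07
0.11 631 0.4616 0.5046 0.0775
hanger roof local [ 0.0008 -0.0173  0.1721] [0.0151 0.0178 0.1934] [0.0118 0.0003 0.1798] 1368
slope [-0.0048  0.0715] n 197 axis x= [-0.0597  0.4895]
```

View pics/w5.png

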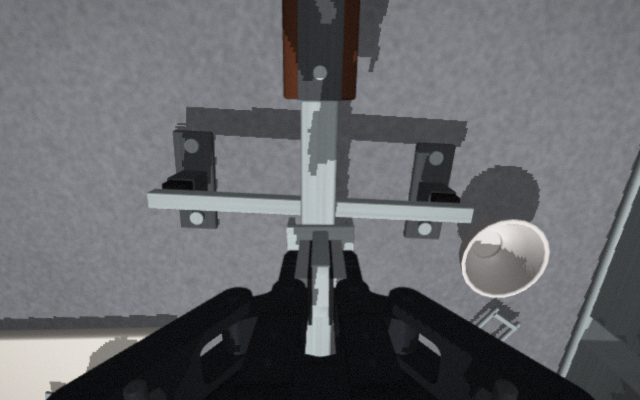

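The wrist view shows the hanger squarely over the rail (u 301–337), just behind the bar. Next I'll measure the bar's centre line and the offset in the tool frame.

Run:
```python
from h import *
X=np.load("w5.npz")["X"];Z=X[...,2]
for x0 in(.40,.42,.44,.53,.55):
    q=(abs(X[...,0]-x0)<.004)&(Z>.052)&(Z<.066)&(abs(X[...,1]-.032)<.015); P=X[q]
    if len(P)>5: print('bar',x0,np.percentile(P[:,1],[1,50,99]).round(4),np.median(P[:,2]).round(4),len(P))
T=np.array([.48808,.0318,.3058]);Rc=R.from_euler('xyz',[179.94,0,93.55],degrees=True)
L=Rc.inv().apply((X-T).reshape(-1,3)).reshape(X.shape)
for x in(.02,.03,.04,.05,.06):
    q=(abs(L[...,0]-x)<.003)&(abs(L[...,1])<.016)&(Z>.066)&(Z<.076);P=L[q][:,1]
    print('rail local',x,P.min().round(4),P.max().round(4))
for z in(.174,.177,.179,.181,.184,.19):
    q=(abs(L[...,2]-z)<.001)&(abs(L[...,1])<.03)&(abs(L[...,0])<.025);P=L[q]
    if len(P)>5: print('h',z,P.min(0).round(4),P.max(0).round(4))
print(row([.487,.0316,.275],93.2))
```

```text
bar 0.4 [0.0252 0.0325 0.0372] 0.0584 192
bar 0.42 [0.0256 0.0325 0.0378] 0.0583 199
bar 0.44 [0.0262 0.0329 0.038 ] 0.0585 194
bar 0.53 [0.027  0.0338 0.0389] 0.0583 195
bar 0.55 [0.0274 0.034  0.0391] 0.0584 185
rail local 0.02 -0.013 0.0109
rail local 0.03 -0.0128 0.0109
rail local 0.04 -0.0126 0.0106
rail local 0.05 -0.0125 0.0112
rail local 0.06 -0.0123 0.011
h 0.174 [ 0.0119 -0.0035  0.1731] [0.0132 0.004  0.175 ]
h 0.177 [ 0.0101 -0.0116  0.176 ] [0.0149 0.0087 0.178 ]
h 0.179 [ 0.001  -0.0171  0.178 ] [0.0151 0.0178 0.18  ]
h 0.181 [ 0.0009 -0.0173  0.18  ] [0.0151 0.0177 0.182 ]
h 0.184 [ 0.0139 -0.0168  0.183 ] [0.0149 0.0175 0.1849]
h 0.19 [ 0.0116 -0.0168  0.1892] [0.0152 0.0174 0.191 ]
[-0.0007, -0.0024, 0.0392, 0.0012, -0.0001, 0.0048]
```

drive_tool(
  steps=[0, -0.0012, 0.015, 0, 0, 0.004, 0, -0.0012, 0.03, 0, 0, 0.004, 0, -0.0012, 0.04, 0, 0, 0.004, 0, -0.0012, 0.046, 0, 0, 0.004, 0, -0.0012, 0.046, 0, 0, 0.004, 0, -0.0012, 0.046, 0, 0, 0.004],
)

```text
clock: 22.87
eef_pos: [0.487, 0.0318, 0.2688]
tcp_rot: [180.0, -0.0, 93.2]
force: [0.1, 0.4, -0.9]
gripper_width: 0.078
grasp_force: 58.7
```

Run:
```python
from h import *
s=monitor.observe();print(s["eef_pos"],s["tcp_rot"],s["clock"],s["force"])
T=s["eef_pos"];Rc=R.from_euler('xyz',s["tcp_rot"],degrees=True)
c,p,D=grab("wrist","w6"); X=cloud(c,D); Z=X[...,2]
L=Rc.inv().apply((X-T).reshape(-1,3)).reshape(X.shape)
for x in(.018,.022,.03,.04,.05):
    q=(abs(L[...,0]-x)<.002)&(abs(L[...,1])<.018)&(Z>.062)&(Z<.078);P=L[q]
    if len(P): print('rail local',x,P[:,1].min().round(4),P[:,1].max().round(4),np.median(P[:,2]).round(4))
q=(abs(L[...,2]-.1795)<.001)&(abs(L[...,1])<.022)&(abs(L[...,0])<.018);P=L[q];print('roof',P.min(0).round(4),P.max(0).round(4))
slope()
```

```text
[0.48695029 0.03179176 0.26878819] [ 1.79993987e+02 -6.64243116e-03  9.32473033e+01] 22.8667 [ 0.07248528  0.35723814 -0.89348788]
rail local 0.018 -0.0114 0.0121 0.1985
rail local 0.022 -0.0113 0.012 0.1986
rail local 0.03 -0.0118 0.0118 0.1986
rail local 0.04 -0.0116 0.0122 0.1986
rail local 0.05 -0.0114 0.012 0.1988
roof [ 0.0007 -0.0172  0.1785] [0.0152 0.0178 0.1805]
slope [-0.0045  0.0717] n 188 axis x= [-0.0659  0.4889]
```

drive_tool(
  steps=[0, 0, 0.003, 0, 0, 0, 0, 0, 0.006, 0, 0, 0, 0, 0, 0.009, 0, 0, 0, 0, 0, 0.012, 0, 0, 0, 0, 0, 0.0145, 0, 0, 0, 0, 0, 0.016, 0, 0, 0, 0, 0, 0.017, 0, 0, 0, 0, 0, 0.0175, 0, 0, 0, 0, 0, 0.0175, 0, 0, 0, 0, 0, 0.0175, 0, 0, 0],
)

```text
clock: 23.8
eef_pos: [0.4871, 0.0317, 0.2557]
tcp_rot: [179.9, 0.0, 93.2]
force: [-0.1, -0.5, -1.2]
gripper_width: 0.081
grasp_force: 58.7
```

drive_tool(
  steps=[0, 0, 0.0005, 0, 0, 0, 0, 0, 0.0008, 0, 0, 0, 0, 0, 0.0011, 0, 0, 0, 0, 0, 0.0011, 0, 0, 0, 0, 0, 0.0011, 0, 0, 0, 0, 0, 0.0011, 0, 0, 0],
)

```text
clock: 24.3
eef_pos: [0.4871, 0.0317, 0.2547]
tcp_rot: [179.9, 0.0, 93.2]
force: [1.0, 0.4, -0.4]
gripper_width: 0.08
grasp_force: 58.7
```

```bash
cat > chk.py <<'E'
from h import *
s=monitor.observe();print(s["eef_pos"],s["tcp_rot"],s["clock"],s["force"],s["moment"])
T=s["eef_pos"];Rc=R.from_euler('xyz',s["tcp_rot"],degrees=True)
c,p,D=grab("wrist"); X=cloud(c,D); Z=X[...,2]
L=Rc.inv().apply((X-T).reshape(-1,3)).reshape(X.shape)
q=(abs(L[...,0]-.03)<.008)&(abs(L[...,1])<.008);print('rail local z',np.median(L[q],0).round(4))
q=(abs(L[...,2]-.1795)<.004)&(abs(L[...,1])<.022)&(abs(L[...,1])>.012)&(abs(L[...,0])<.016);P=L[q];print('roof',np.median(P,0).round(4),len(P))
slope()
E
python3 chk.py
```

```text
[0.48708656 0.0316896  0.25474253] [1.79904177e+02 1.61413007e-03 9.32388224e+01] 24.3 [ 1.00180029  0.36144597 -0.44543494] [ 0.02717601 -0.00089659 -0.01117414]
rail local z [0.0302 0.     0.1845]
roof [0.0087 0.0124 0.1797] 541
slope [-0.0029  0.0708] n 173 axis x= [-0.0701  0.4883]
```

drive_tool(
  steps=[0, 0, 0.0004, 0, 0, 0, 0, 0, 0.0008, 0, 0, 0, 0, 0, 0.0011, 0, 0, 0, 0, 0, 0.0013, 0, 0, 0, 0, 0, 0.0013, 0, 0, 0, 0, 0, 0.0013, 0, 0, 0],
)

```text
clock: 24.9
eef_pos: [0.4871, 0.0317, 0.2538]
tcp_rot: [179.9, 0.0, 93.2]
force: [-0.3, 0.1, 0.5]
gripper_width: 0.082
grasp_force: 58.8
```

```bash
python3 chk.py
```

```text
[0.48712513 0.03167112 0.25382646] [1.79897061e+02 7.62827416e-03 9.32377673e+01] 24.9 [-0.30931338  0.14370997  0.51985455] [-0.06380771  0.04109286  0.05175001]
rail local z [0.0302 0.     0.1837]
roof [0.0087 0.0123 0.1797] 546
slope [-0.0046  0.0704] n 172 axis x= [-0.0658  0.4889]
```

drive_tool(
  steps=[0, 0, 0.0003, 0, 0, 0, 0, 0, 0.0003, 0, 0, 0, 0, 0, 0.0003, 0, 0, 0],
)

```text
clock: 25.25
eef_pos: [0.4871, 0.0317, 0.2536]
tcp_rot: [179.9, 0.0, 93.2]
force: [-0.6, -0.7, 1.5]
gripper_width: 0.083
grasp_force: 58.9
```

drive_tool(
  steps=[0, 0, 0, 0, 0, 0, 0, 0, 0, 0, 0, 0, 0, 0, 0, 0, 0, 0, 0, 0, 0, 0, 0, 0, 0, 0, 0, 0, 0, 0, 0, 0, 0, 0, 0, 0],
  grip=0.2,
)

```text
clock: 25.75
eef_pos: [0.4871, 0.0317, 0.2534]
tcp_rot: [179.9, 0.0, 93.2]
force: [-0.0, -1.0, -0.7]
gripper_width: 0.405
grasp_force: 0.0
```

drive_tool(
  steps=[0, 0, -0.01, 0, 0, 0, 0, 0, -0.03, 0, 0, 0, 0, 0, -0.07, 0, 0, 0, 0, 0, -0.11, 0, 0, 0, 0, 0, -0.16, 0, 0, 0, 0.0, 0, -0.2, 0, 0, 0, 0, 0, -0.2, 0, 0, 0, 0, 0, -0.2, 0, 0, 0, 0, 0, -0.2, 0, 0, 0, 0, 0, -0.2, 0, 0, 0],
)

```text
clock: 26.58
eef_pos: [0.4864, 0.0317, 0.4118]
tcp_rot: [-179.9, -0.0, 93.2]
force: [-0.5, 0.1, 0.0]
gripper_width: 0.399
grasp_force: 0.0
```

drive_tool(
  steps=[0, 0, 0, 0, 0, 0, 0, 0, 0, 0, 0, 0, 0, 0, 0, 0, 0, 0, 0, 0, 0, 0, 0, 0, 0, 0, 0, 0, 0, 0, 0, 0, 0, 0, 0, 0, 0, 0, 0, 0, 0, 0, 0, 0, 0, 0, 0, 0, 0, 0, 0, 0, 0, 0, 0, 0, 0, 0, 0, 0],
)

```text
clock: 27.42
eef_pos: [0.4868, 0.0317, 0.4135]
tcp_rot: [179.9, 0.0, 93.2]
force: [-0.2, 0.4, -0.1]
gripper_width: 0.397
grasp_force: 0.0
```

drive_tool(
  steps=[0, 0, 0, 0, 0, 0, 0, 0, 0, 0, 0, 0, 0, 0, 0, 0, 0, 0, 0, 0, 0, 0, 0, 0, 0, 0, 0, 0, 0, 0, 0, 0, 0, 0, 0, 0, 0, 0, 0, 0, 0, 0, 0, 0, 0, 0, 0, 0, 0, 0, 0, 0, 0, 0, 0, 0, 0, 0, 0, 0],
)

```text
clock: 28.25
eef_pos: [0.4868, 0.0317, 0.4135]
tcp_rot: [179.9, 0.0, 93.2]
force: [0.4, 0.0, -0.6]
gripper_width: 0.401
grasp_force: 0.0
```

Run:
```python
from h import *
s=monitor.observe();print(s["eef_pos"],s["clock"],s["force"])
c,p,D=grab("wrist","w7"); X=cloud(c,D); Z=X[...,2]
q=(abs(X[...,0]-.487)<.03)&(abs(X[...,1]-.032)<.03)
for lo,hi in((.072,.079),(.1,.13)):
    P=X[q&(Z>lo)&(Z<hi)]
    if len(P)>5: print(lo,cv2.minAreaRect(P[:,:2].astype(np.float32)),np.median(P[:,2]),np.percentile(P[:,2],99),len(P))
for y in np.arange(-.04,.22,.02):
    P=X[(abs(X[...,1]-y)<.004)&(abs(X[...,0]-(.4885-.05*y))<.008)&(Z>.03)&(Z<.14)]
    if len(P): print(y.round(2),np.median(P[:,2]).round(4),end=' ')
b=(abs(X[...,0]-.44)<.02)&(Z>.05)&(Z<.066)&(abs(X[...,1]-.032)<.015);print('bar y',np.percentile(X[b][:,1],[1,99]))
slope()
```

```text
[0.48681625 0.03167632 0.41345149] 28.25 [ 0.36136199  0.03695919 -0.59420406]
0.072 ((0.4883582890033722, 0.027975326403975487), (0.03415851667523384, 0.04537549987435341), 2.19968843460083) 0.07438994488139206 0.07586464772114493 767
0.1 ((0.48828890919685364, 0.03146108612418175), (0.007359351962804794, 0.02644079551100731), 3.2795486450195312) 0.1092416999202043 0.11089855655547244 266
-0.04 0.0706 -0.02 0.0705 0.0 0.0704 0.02 0.1078 0.04 0.1078 0.06 0.0701 0.08 0.0701 0.1 0.0701 0.12 0.0781 0.14 0.0777 0.16 0.0775 0.18 0.0776 bar y [0.0257359  0.03768852]
slope [0.0061 0.0728] n 190 axis x= [-0.0631  0.4894]
```

View pics/w7.png

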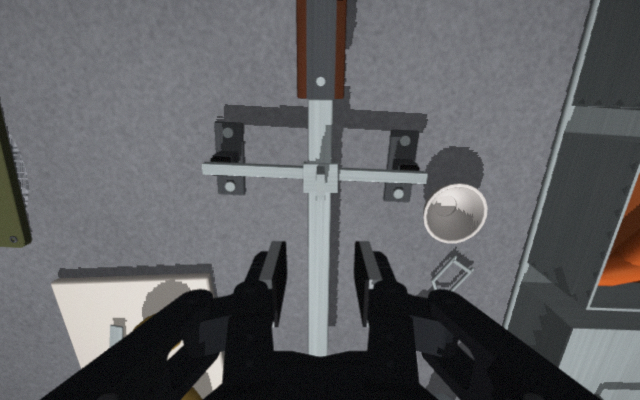

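The wrist view shows the hanger seated on the rail straight over the bar at (320,177). Its roof is about 4 mm above the rail's top and the rail is level. Handing in.

```bash
python3 -c "
from bench import env
print(env.sign_off())"
```

```text
the job is handed in; nothing more can be done
None
```

I handed the job in at 28 s: the rail balances level on the rest (slope within about 0.006 rad), the hanger is fully down on it and within 1 mm of the bar's centre line, and the gripper has let go and is clear.

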